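# Pump up the disinfectant sprayer

## Robot

A 7-joint arm with a two-finger parallel gripper is mounted at the origin on a cart in front of the work surface, level with it; the furniture and walls round the work are solid. World frame = base frame: x ahead of the robot, y to its left, z up, the work surface at z = 0. Lengths are in mm, angles in rad, forces in N, time in s.
With the tool pointing down it reaches from about 350 to 900 mm from the base axis. Payload 8.1 kg.
Tool frame: the origin (TCP) lies midway between the tips of the shut fingers; the grasp point (between the pads) lies 19 mm behind it (ctrl.tcp_to_grasp is the distance from the TCP to the grasp point, in mm); z points along the fingers, y is the line along which they close (so a half turn about z gives the same grasp; the last joint's range is limited). The gripper opens to 92 mm and grips with 3 to 60 N. Pads are 19 mm wide; open, the fingers measure 130 mm over their backs; the gripper's body (75 mm by 190 mm) begins 47 mm behind the grasp point.
Start: joints at [1.078, 0.434, 0.025, 1.573, -0.012, 1.134, -0.075], TCP at [237.48, -578.139, 226.742] pointing down, gripper open.
Joint ranges: [-2.62, 2.62], [-0.44, 2.09], [-1.27, 1.32], [0.08, 2.57], [-1.32, 4.46], [0.12, 2], [-2.74, 2.74]. Speed limits (rad/s): [2.22, 2.22, 3.01, 3.01, 3.14, 3.14, 3.14].

## Interface

Orientations are given as [roll, pitch, yaw] about the fixed x, y, z axes, in that order (R = Rz(yaw) Ry(pitch) Rx(roll)).
In Python, from rig import sense, optics, ticket, ctrl gives the robot as it stands. The module is installed in compiled form; this text tells all that it offers.
- The arm moves only by the shell command python3 -m crank 'ROWS' [FORCE]. ROWS is JSON, a list of rows, each a list of 3 entries, a list of its own where there are three numbers: the shift along the tool's x, y, z scaled (see below), then the turn, a rotation vector about the tool's x, y, z scaled (see below), then the closure, from -1 (fully open) to 1 (shut). In form: [[[dx, dy, dz], [ax, ay, az], fingers], ...]. A call has 1 to 12 rows; each row shifts and turns the commanded pose from where the row before left it, along the tool's axes as they then stand; what a row does not reach is not made up. The controller multiplies each number of a shift by 200 mm and each number of a turn by 30 degrees. A row lasts 1/10 s, in which the tool goes at most 50 mm and 8.59 degrees, less where a joint would pass 70% of its speed; a pose out of reach is approached as far as the arm can. A call with a number of a shift or a turn outside -1 to 1 is refused whole. A call with a gripper value outside its range is refused whole. The fingers move at their own pace and stop on an object; FORCE is the grip in N (left out, the last holds). Time passes only in rows, so rows that do not move let the fingers close. It gives the time, the measured TCP pose, the force, the opening and the grip force at its end, in the units of the state.
- sense(): the state, without advancing time (a new reading comes with each control period).
- optics.snapshot(name): name is "side" or "top" or "wrist"; returns the picture (420x560x3 uint8, blue, green, red); there is no depth.
- optics.camera_info(name): a dict with "fx", "fy", "cx", "cy" (pixels), "R" (3x3) and "t" (3): a world point X has camera coordinates R X + t; the wrist camera has in their place "T_tool_cam" (4x4, takes a point from camera to tool coordinates, whose origin is the TCP and whose axes are the flange's). Camera axes: x right, y down, z forward; pixel columns grow to the right and rows downward; lengths in mm; the calibration is good to about 2 mm. A picture is of the moment at which its call begins: read the wrist's pose just before it. camera_info takes no time and is no camera call.
- ticket.close_job(): hands the job in; it is judged then, once.
The state is a dict: "time": time; "joints": joint angles; "qvel": joint speeds; "effort": joint torques, N m; "eef_pos": TCP position; "ee_rot": TCP orientation; "force": force on the tool from outside, world axes, zero at the start; "ft_torque": the same for the moment, N m; "finger_gap": opening from 0.0 (shut) to 1.0 (fully open); "gripper_force": force on a finger pad.
Only numpy, scipy, OpenCV 4.12 (cv2) and the standard library are available. Lean on these libraries where they do the work, as an engineer would, in place of code of your own. Each camera call takes 0.05 s, during which the arm holds its last target. There are 200 camera calls.

## Task

Get the compression sprayer ready for use: with a fingertip push the tab of the steel catch round until the catch is clear of the plunger knob, then pump the knob with full strokes until the pressure indicator pin beside it has popped fully out, and finally push the catch all the way back under the raised knob. Only press and push: leave the sprayer standing where it is, do not pick it up, slide it about or tip it, do not touch the indicator pin, and leave the other things on the desk alone.

Things in the scene. Friction and masses are not known exactly. Their poses are not given: they have to be found in the camera images.
- sprayer: small compression sprayer standing loose on the desk, about 1.3 kg: white round tank (diameter 112, 132 high), black ribbed collar and grey round head (diameter 100, its flat top 167 above the desk). Origin at the centre of its underside, z up; the axis of tank, plunger and knob is its z axis. Its +x points along the nozzle with the brass tip (reaches 112 from the axis, 159 high, a trigger hangs below it); the catch's tab is on the -x side, the indicator pin on the +y side
- plunger_top (a point): centre of the top of the plunger knob: a black mushroom knob, diameter 44, 22 thick, top 220 above the desk with the plunger up, on a steel rod of diameter 10
- plunger (a joint): how far the plunger is pressed, m: 0 up (a spring returns it there), 0.022 fully down. Pressing takes 3 N at the top, rising to about 11 N at the bottom. With the catch under the knob it stops after about 5 mm. Only long strokes pump: press it at least 18 mm down, best to the bottom, and let it come right up (0) before the next one. More strokes after the pin is out do no harm
- catch (a joint): angle of the steel catch about its upright pivot, rad: 0 locked (arm lies under the knob beside the rod, stop), 1.15 fully clear of the knob (stop). Seen from above it turns clockwise as it grows. It moves at about 1 N on the tab and stays where it is left. The arm is 6 thick, 190 above the desk
- catch_hinge (a point): pivot of the catch, 190 above the desk, 40 from the knob's axis towards the sprayer's -x
- catch_tab (a point): centre of the catch's thumb tab: an upright steel plate, 22 long (radially from the pivot), 5 thick, 26 high, centred 34 from the pivot and 190 above the desk, on the side of the pivot away from the knob (at joint value 0 it points to the sprayer's -x, outside the head). Growing joint values carry it towards the sprayer's +y
- pin (a joint): how far the pressure indicator pin stands out, m: 0 in, 0.020 fully out. It starts in (0 to 0.001), stays in while pressure builds up and pops out to 0.020 during the last stroke needed, staying there; three to five full strokes are needed, depending on the pressure left in the tank
- pin_tip (a point): top of the indicator pin: an upright steel pin of diameter 10 in a steel gland nut (diameter 19) on the head, 31 from the knob's axis towards the sprayer's +y and 22 towards its +x; tip 185 above the desk when in, 205 when fully out
- tube_a: sample tube with red cap standing upright near the sprayer, diameter 24, 105 high; origin under its centre. Leave alone
- tube_b: a second such tube, standing. Leave alone
- cotton_jar: steel jar with knobbed lid, diameter 74, 96 high; origin under its centre. Stands fast. Leave alone
- thermometer: white pistol-shaped infrared thermometer lying on its side, 104 x 111 x 34; origin under its centre. Stands fast. Leave alone
- marker: black marker lying on the desk, 136 x 19 x 21; origin under its centre. Leave alone
- tube_c: a third such tube, lying on its side on the desk, origin under its centre. Leave alone
- red_cap: loose red tube cap, diameter 24, 17 high, on the desk; origin under its centre. Leave alone
- labels: roll of white labels, 60 x 76 x 32; origin under its centre. Stands fast. Leave alone

How it is judged (in metres and radians):
On the way, in this order (a step that is already met when the one before it is completed fails the run):
1. the catch is swung clear of the knob (value of joint catch above 0.95 rad), for 0.1 s.
2. the indicator pin has popped fully out, with the catch still clear (value of joint pin above 0.018 m and value of joint catch above 0.9 rad), for 0.1 s.
At the end, for the whole second after the job is handed in: the pin stands at least 18 of its 20 mm out, the catch is back under the knob (within 0.2 rad of its stop), the plunger is up (within 3 mm), and the sprayer stands upright (within 0.05 rad), at rest, within 50 mm of where it started (value of joint pin above 0.018 m and value of joint catch below 0.2 rad and value of joint plunger below 0.003 m and angle between sprayer's own z axis and vertical below 0.05 rad and distance of sprayer from where it was at the start of the episode below 0.05 m and linear speed of sprayer below 0.02 m/s); the robot touches nothing.
It fails at once if the sprayer is lifted, tipped or slid more than 50 mm (height (world z) of sprayer above 0.012 m or angle between sprayer's own z axis and vertical above 0.2 rad or distance of sprayer from where it was at the start of the episode above 0.05 m).
It fails at once if the robot touches the indicator pin (contact force between any of the fingers, the arm and pin above 0.3 N).
It fails at once if another thing on the desk is moved more than 30 mm (distance of any of tube_a, tube_b, tube_c, red_cap, marker from where it was at the start of the episode above 0.03 m).
It also fails if it takes over 61 s, if anything falls off the work surface, if the arm or the gripper's body presses on something with over 40 N, if the wrist force passes 120 N, or if a joint passes its speed limit or range.

## Working session

There is one attempt and no reset: what is moved stays moved. The work goes in short steps, Python scripts to look and compute and a shell command to move; the robot and the scene stay as the last step left them, time stands still between calls to the robot, and variables do not carry over. Pictures are saved under pics/ and viewed, at most 10 in all, crops included, and the job is handed in when it is done.

```bash
mkdir -p pics; python3 - <<'E'
from rig import sense, optics
import cv2,numpy as np
s=sense();print(s['eef_pos'],s['ee_rot'],s['time'])
a=optics.snapshot('side');b=optics.snapshot('top')
cv2.imwrite('pics/side.png',a);cv2.imwrite('pics/top.png',b)
for n in('side','top'):
  c=optics.camera_info(n);print(n,c['fx'],c['cx'],c['cy'],(-np.array(c['R']).T@c['t']).round())
E
```

```text
[ 237.26998003 -577.65259857  225.92350711] [-3.13998622e+00  1.26362447e-04  3.89724376e-01] 0.0
side 441.9362789112527 280.4298257643256 210.68586760258336 [1205.  980.  785.]
top 434.99484462473487 277.6823065761008 206.71659675645805 [ 222.    3. 1555.]
```

View pics/top.png

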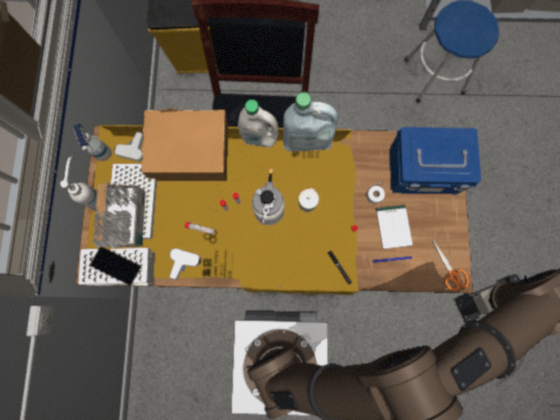

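View pics/side.png

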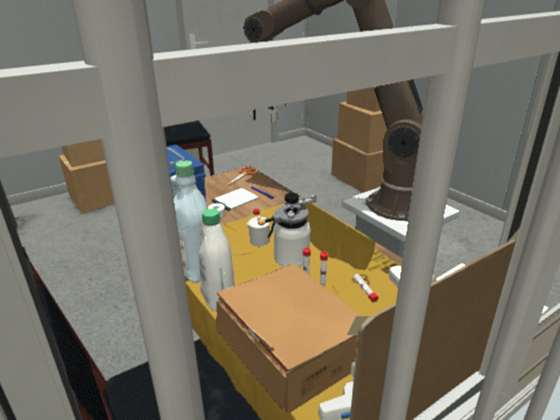

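The top view shows the sprayer near (267,203), with its black knob at (267,197) and two red tube caps at (223,203) and (236,196). I need an enlargement of both views.

```bash
python3 - <<'E'
import cv2,numpy as np
a=cv2.imread('pics/top.png')[155:235,215:325];b=cv2.imread('pics/side.png')[180:280,230:340]
a=cv2.resize(a,(770,560),interpolation=cv2.INTER_CUBIC)
cv2.imwrite('pics/topc.png',a)
cv2.imwrite('pics/sidec.png',cv2.resize(b,(660,600),interpolation=cv2.INTER_CUBIC))
E
```

```text
(no output)
```

View pics/topc.png

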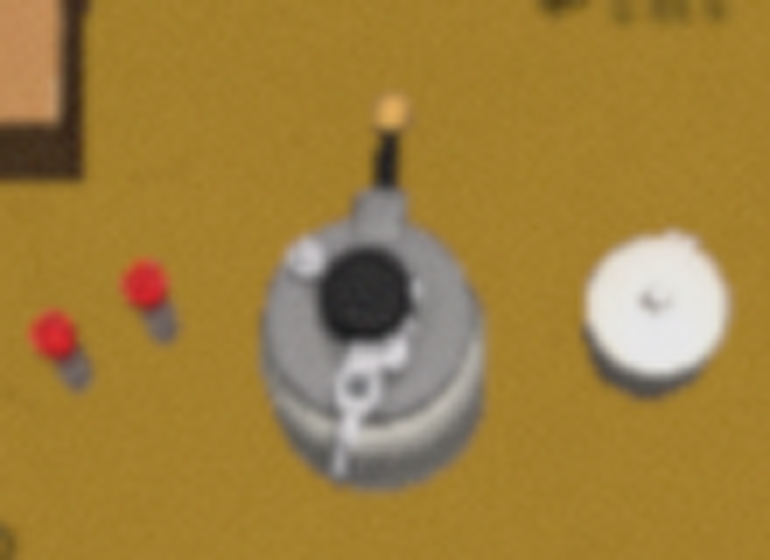

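View pics/sidec.png

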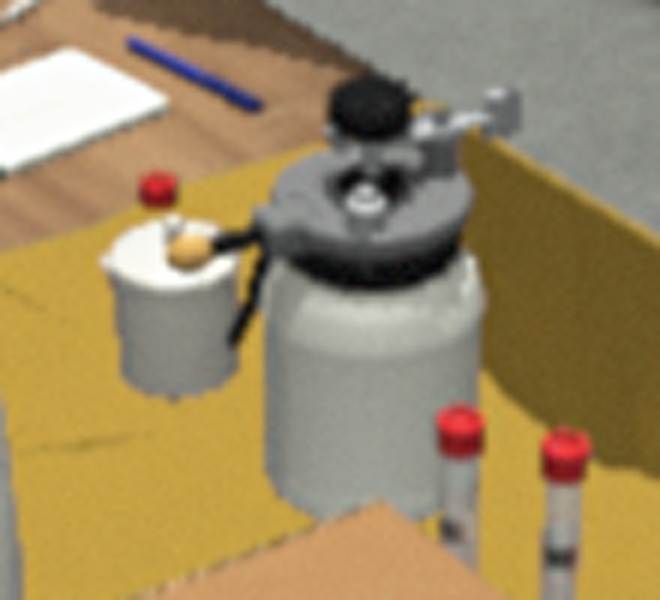

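The top crop shows the knob at (365,293), brass tip at (392,110), catch pivot at (357,388), tab at about (345,445) and pin at (305,257). In the full image these are (267.1,196.9), (271,170.7), (266,210.4), (264.3,218.6) and (258.6,191.7). The nozzle points roughly along world +x. The side crop shows the knob top at (370,103).

```bash
cat > h.py <<'E'
import numpy as np,cv2
from rig import sense,optics
from scipy.spatial.transform import Rotation as Ro
def ray(n,u,v,z):
    c=optics.camera_info(n);R=np.array(c['R']);o=-R.T@np.array(c['t'])
    d=R.T@[(u-c['cx'])/c['fx'],(v-c['cy'])/c['fy'],1];return o+d*(z-o[2])/d[2]
E
python3 - <<'E'
from h import *
f=lambda x,y:(215+x/7,155+y/7)
for n,p,z in(('knob',(365,293),220),('brass',(392,110),159),('pivot',(357,388),195),('tab',(345,445),203),('pin',(305,257),185),('tubeA',(146,284),105),('tubeB',(53,335),105),('jar',(656,300),90)):
    print(n,ray('top',*f(*p),z).round(1))
print('side knob',ray('side',230+370/6,180+103/6,220).round(1))
E
```

```text
knob [540.7  52.  220. ]
brass [645.3  43.5 159. ]
pivot [502.   55.4 195. ]
tab [474.   59.9 203. ]
pin [565.7  81.5 185. ]
tubeA [570.7 163.6 105. ]
tubeB [544.3 208.1 105. ]
jar [570.8 -87.2  90. ]
side knob [550.5  68.8 220. ]
```

```bash
python3 -m crank '[[[0.15,-0.165,-0.08],[0,0,0],1],[[0.157,-0.172,-0.08],[0,0,0],1],[[0.157,-0.172,-0.05],[0,0,0],1],[[0.157,-0.172,-0.05],[0,0,0],1],[[0.157,-0.172,-0.05],[0,0,0],1],[[0.157,-0.172,-0.05],[0,0,0],1],[[0.157,-0.172,0],[0,0,0],1],[[0.157,-0.172,0],[0,0,0],1],[[0.157,-0.172,0],[0,0,0],1],[[0.157,-0.172,0],[0,0,0],1],[[0.157,-0.172,0],[0,0,0],1],[[0.157,-0.172,0],[0,0,0],1]]' 20
python3 -m crank '[[[0,0,0],[0,0,-0.28],1],[[0,0,0],[0,0,-0.28],1],[[0,0,0],[0,0,-0.28],1],[[0,0,0],[0,0,-0.28],1],[[0,0,0],[0,0,-0.28],1],[[0,0,0],[0,0,-0.28],1],[[0,0,0],[0,0,-0.28],1],[[0,0,0],[0,0,-0.15],1],[[0,0,0],[0,0,0],1]]'
python3 -c "
from rig import sense;print(sense()['joints'])"
```

```text
time: 1.3
eef_pos: [428.4, -53.1, 298.7]
ee_rot: [3.141, 0.0, 0.389]
force: [0.3, 0.1, 0.5]
finger_gap: 0.019
gripper_force: 0.0
time: 2.2
eef_pos: [428.1, -55.0, 298.5]
ee_rot: [-3.141, 0.0, 1.496]
force: [0.6, 0.0, 0.0]
finger_gap: 0.003
gripper_force: 0.0
[ 0.44170898  0.09207949 -0.4690213   1.86681157  0.04466079  1.19363702
 -0.1173049 ]
```

```bash
python3 -m crank '[[[0.2,0.07,0.1],[0,0,0],1],[[0.18,0.065,0.09],[0,0,0],1],[[0,0,0],[0,0,0],1],[[0,0,0],[0,0,0],1]]'
python3 - <<'E'
from h import *
s=sense();w=optics.snapshot('wrist');cv2.imwrite('pics/w1.png',w)
print(s['eef_pos'],s['ee_rot'])
c=optics.camera_info('wrist');np.save('w1.npy',np.r_[s['eef_pos'],s['ee_rot']]);print(c)
T=np.array(c['T_tool_cam']);R=Ro.from_euler('xyz',s['ee_rot']).as_matrix()
for p in([540.7,52,220],[500.8,55.3,193],[466.9,58.1,203],[565.2,81.1,185],[461,40,183]):
    q=np.linalg.inv(T)@np.r_[R.T@(np.array(p)-s['eef_pos']),1]
    print(p,(c['fx']*q[0]/q[2]+c['cx']).round(),(c['fy']*q[1]/q[2]+c['cy']).round())
E
```

```text
time: 2.6
eef_pos: [460.8, 19.4, 260.1]
ee_rot: [-3.14, -0.0, 1.495]
force: [-0.3, -0.4, 0.7]
finger_gap: 0.005
gripper_force: 0.0
[460.82265     19.41794892 260.11119303] [-3.13993130e+00 -2.77407645e-05  1.49450807e+00]
{'fx': 346.10640530267136, 'fy': 346.10640530267136, 'cx': 272.00067690969695, 'cy': 212.41679298297436, 'T_tool_cam': array([[ 6.49650460e-04, -9.55479649e-01, -2.95056297e-01,
         7.95684901e+01],
       [ 9.99999586e-01,  8.08687219e-04, -4.16984795e-04,
        -5.90086570e-01],
       [ 6.37028743e-04, -2.95055904e-01,  9.55479779e-01,
        -1.56521817e+02],
       [ 0.00000000e+00,  0.00000000e+00,  0.00000000e+00,
         1.00000000e+00]])}
[540.7, 52, 220] 407.0 180.0
[500.8, 55.3, 193] 330.0 171.0
[466.9, 58.1, 203] 278.0 173.0
[565.2, 81.1, 185] 427.0 122.0
[461, 40, 183] 271.0 194.0
```

View pics/w1.png

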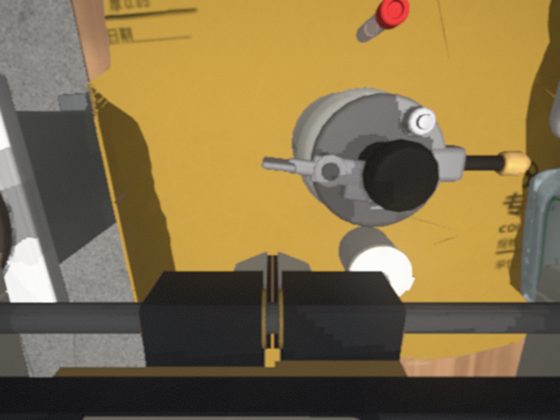

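The wrist view shows the knob at (402,174), pin at (424,121), pivot at (330,170) and tab at (263–297,164), all within about 5 mm of the prediction. The closed fingertips are near (272,265), on the trailing side of the tab. Next I'll lower to z=184 and make contact.

```bash
python3 -m crank '[[[0.04,0.005,0.19],[0,0,0],1],[[0.035,0,0.19],[0,0,0],1],[[0,0,0],[0,0,0],1],[[0.02,0,0],[0,0,0],1],[[0.02,0,0],[0,0,0],1],[[0.02,0,0],[0,0,0],1],[[0,0,0],[0,0,0],1],[[0,0,0],[0,0,0],1]]'
```

```text
time: 3.45
eef_pos: [464.6, 45.6, 185.4]
ee_rot: [3.14, 0.0, 1.495]
force: [-0.0, -0.4, 0.2]
finger_gap: 0.004
gripper_force: 0.0
```

```bash
python3 -m crank '[[[0.019,-0.015,0],[0,0,0.191],1],[[0.019,-0.005,0],[0,0,0.191],1],[[0.019,-0.005,0],[0,0,0.191],1],[[0.019,-0.005,0],[0,0,0.191],1],[[0.019,-0.005,0],[0,0,0.191],1],[[0.019,-0.005,0],[0,0,0.191],1],[[0,0,0],[0,0,0],1],[[0,0,0],[0,0,0],1]]'
python3 -m crank '[[[0.019,-0.005,0],[0,0,0.191],1],[[0.019,-0.005,0],[0,0,0.191],1],[[0.019,-0.005,0],[0,0,0.191],1],[[0.019,-0.005,0],[0,0,0.191],1],[[0,0,0],[0,0,0],1],[[0,0,0],[0,0,0],1]]'
python3 - <<'E'
from h import *
from rig import sense
w=optics.snapshot('wrist');cv2.imwrite('pics/w2.png',w)
E
```

```text
time: 4.25
eef_pos: [463.8, 68.8, 184.8]
ee_rot: [3.141, 0.0, 0.898]
force: [-0.1, 0.2, -0.2]
finger_gap: 0.003
gripper_force: 0.0
time: 4.85
eef_pos: [472.2, 81.9, 184.7]
ee_rot: [3.141, 0.0, 0.499]
force: [0.3, -0.8, -0.0]
finger_gap: 0.007
gripper_force: 0.0
```

View pics/w2.png

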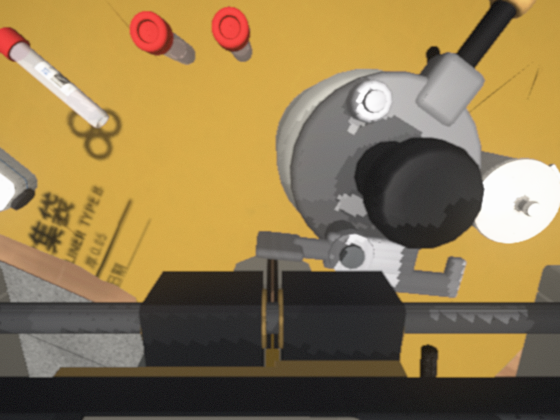

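The tab, at (258–330,244), has moved with the fingers, and the catch arm has swung out to (440,285), clear of the knob. I'll push it to about 1.12 rad.

```bash
python3 -m crank '[[[0.015,-0.004,0],[0,0,0.15],1],[[0.015,-0.004,0],[0,0,0.15],1],[[0,0,0],[0,0,0],1],[[0,0,0],[0,0,0],1]]'
```

```text
time: 5.3
eef_pos: [476.2, 86.1, 184.5]
ee_rot: [-3.141, 0.001, 0.341]
force: [-3.0, 0.5, 1.0]
finger_gap: 0.007
gripper_force: 1.5
```

```bash
python3 -m crank '[[[-0.075,0,0],[0,0,0],1],[[0,0,-0.16],[0,0,0],1],[[0,0,-0.16],[0,0,0],1],[[0.08,0.067,0],[0,0,0],1],[[0.08,0.067,0],[0,0,0],1],[[0.08,0.067,0],[0,0,0],1],[[0.08,0.067,0],[0,0,0],1],[[0,0,0],[0,0,0],1],[[0,0,0.05],[0,0,0],1],[[0,0,0],[0,0,0],1]]'
python3 - <<'E'
from h import *
s=sense();w=optics.snapshot('wrist');cv2.imwrite('pics/w3.png',w);a=optics.snapshot('top')
g=a[185:225,255:285];m=(g.max(2)<50).astype('uint8')
n,l,st,ce=cv2.connectedComponentsWithStats(m);print(st,ce+[255,185])
E
```

```text
time: 6.3
eef_pos: [539.6, 51.8, 237.2]
ee_rot: [-3.141, 0.002, 0.339]
force: [-0.6, -0.1, 0.2]
finger_gap: 0.003
gripper_force: 0.0
[[   0    0   30   40 1200]] [[269.5 204.5]]
```

View pics/w3.png

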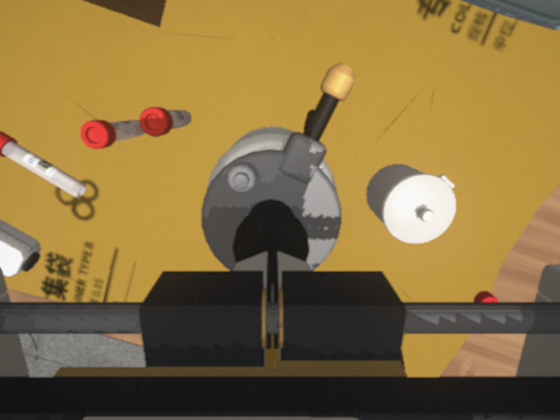

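The knob at (270,240) is centred under the fingertips and the pin at (241,178) is well clear. First stroke now.

```bash
python3 -m crank '[[[0,0,0.08],[0,0,0],1],[[0,0,0.06],[0,0,0],1],[[0,0,0.05],[0,0,0],1],[[0,0,0],[0,0,0],1],[[0,0,0],[0,0,0],1]]'
```

```text
time: 6.9
eef_pos: [541.4, 52.4, 201.3]
ee_rot: [3.141, -0.002, 0.338]
force: [-0.0, 0.1, 6.4]
finger_gap: 0.003
gripper_force: 3.3
```

```bash
python3 -m crank '[[[0,0,0.025],[0,0,0],1],[[0,0,0],[0,0,0],1],[[0,0,0],[0,0,0],1]]'
```

```text
time: 7.2
eef_pos: [541.7, 52.4, 198.6]
ee_rot: [3.141, -0.004, 0.338]
force: [-7.1, -0.1, 26.4]
finger_gap: 0.004
gripper_force: 13.1
```

```bash
python3 -m crank '[[[0,0,-0.085],[0,0,0],1],[[0,0,-0.085],[0,0,0],1],[[0,0,0],[0,0,0],1],[[0,0,0],[0,0,0],1],[[0,0,0.08],[0,0,0],1],[[0,0,0.08],[0,0,0],1],[[0,0,0.005],[0,0,0],1],[[0,0,0],[0,0,0],1],[[0,0,0],[0,0,0],1]]'
python3 -m crank '[[[0,0,-0.085],[0,0,0],1],[[0,0,-0.08],[0,0,0],1],[[0,0,0],[0,0,0],1],[[0,0,0],[0,0,0],1],[[0,0,0.08],[0,0,0],1],[[0,0,0.08],[0,0,0],1],[[0,0,0.005],[0,0,0],1],[[0,0,0],[0,0,0],1],[[0,0,0],[0,0,0],1]]'
python3 -m crank '[[[0,0,-0.085],[0,0,0],1],[[0,0,-0.08],[0,0,0],1],[[0,0,0],[0,0,0],1],[[0,0,0],[0,0,0],1]]'
```

```text
time: 8.1
eef_pos: [541.9, 52.1, 198.6]
ee_rot: [3.141, -0.003, 0.338]
force: [-4.5, -1.0, 25.1]
finger_gap: 0.001
gripper_force: 12.5
time: 9.0
eef_pos: [541.7, 52.0, 198.6]
ee_rot: [3.141, -0.003, 0.337]
force: [-6.2, -1.2, 27.5]
finger_gap: 0.005
gripper_force: 14.1
time: 9.4
eef_pos: [540.2, 51.6, 228.4]
ee_rot: [-3.141, 0.002, 0.337]
force: [-1.2, -0.2, -0.6]
finger_gap: 0.007
gripper_force: 0.0
```

```bash
python3 -m crank '[[[0,0,0.08],[0,0,0],1],[[0,0,0.08],[0,0,0],1],[[0,0,0.005],[0,0,0],1],[[0,0,0],[0,0,0],1],[[0,0,0],[0,0,0],1],[[0,0,-0.085],[0,0,0],1],[[0,0,-0.08],[0,0,0],1],[[0,0,0],[0,0,0],1],[[0,0,0],[0,0,0],1],[[0,0,0],[0,0,0],1]]'
python3 -m crank '[[[0,0,0.08],[0,0,0],1],[[0,0,0.08],[0,0,0],1],[[0,0,0.005],[0,0,0],1],[[0,0,0],[0,0,0],1],[[0,0,0],[0,0,0],1],[[0,0,-0.085],[0,0,0],1],[[0,0,-0.08],[0,0,0],1],[[0,0,-0.06],[0,0,0],1],[[0,0,0],[0,0,0],1],[[0,0,0],[0,0,0],1]]'
python3 - <<'E'
from h import *
w=optics.snapshot('wrist');cv2.imwrite('pics/w4.png',w)
E
```

```text
time: 10.4
eef_pos: [540.0, 51.5, 228.0]
ee_rot: [-3.141, 0.003, 0.337]
force: [0.2, 0.2, -0.4]
finger_gap: 0.007
gripper_force: 0.0
time: 11.4
eef_pos: [540.5, 51.7, 240.8]
ee_rot: [-3.142, 0.001, 0.337]
force: [0.8, 0.0, 0.4]
finger_gap: 0.004
gripper_force: 0.0
```

View pics/w4.png

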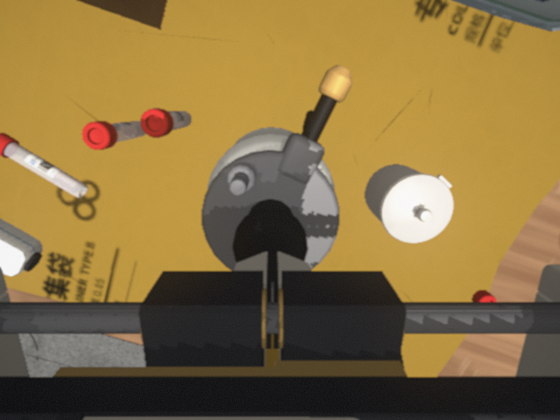

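The pin now stands tall, with its tip at (243,172) above the nut at (238,183), so it has popped out. Next I'll move to the leading side of the tab.

```bash
python3 -m crank '[[[-0.038,-0.135,0],[0,0,0],1],[[-0.038,-0.135,0],[0,0,0],1],[[0,0,0],[0,0,0],1],[[0,0,0.14],[0,0,0],1],[[0,0,0.14],[0,0,0],1],[[0,0,0],[0,0,0],1],[[-0.025,0,0],[0,0,0],1],[[-0.025,0,0],[0,0,0],1],[[0,0,0],[0,0,0],1],[[0,0,0],[0,0,0],1]]'

```

```text
time: 12.45
eef_pos: [499.6, 94.3, 186.7]
ee_rot: [3.141, -0.001, 0.337]
force: [0.3, 0.5, 0.5]
finger_gap: 0.007
gripper_force: 0.0
```

```bash
python3 -m crank '[[[-0.019,-0.005,0],[0,0,-0.191],1],[[-0.019,-0.005,0],[0,0,-0.191],1],[[-0.019,-0.005,0],[0,0,-0.191],1],[[-0.019,-0.005,0],[0,0,-0.191],1],[[-0.019,-0.005,0],[0,0,-0.191],1],[[-0.019,-0.005,0],[0,0,-0.191],1],[[0,0,0],[0,0,0],1],[[0,0,0],[0,0,0],1]]'
python3 -m crank '[[[-0.019,-0.005,0],[0,0,-0.191],1],[[-0.019,-0.005,0],[0,0,-0.191],1],[[-0.019,-0.005,0],[0,0,-0.191],1],[[-0.019,-0.005,0],[0,0,-0.191],1],[[0,0,0],[0,0,0],1],[[0,0,0],[0,0,0],1]]'
```

```text
time: 13.25
eef_pos: [477.6, 86.9, 186.1]
ee_rot: [3.141, -0.001, 0.934]
force: [-0.4, 0.1, -0.0]
finger_gap: 0.004
gripper_force: 0.2
time: 13.85
eef_pos: [466.8, 75.6, 185.9]
ee_rot: [-3.142, -0.0, 1.333]
force: [-0.8, 1.0, -0.0]
finger_gap: 0.005
gripper_force: 1.0
```

```bash
python3 -m crank '[[[-0.018,-0.004,0],[0,0,-0.17],1],[[-0.014,-0.002,0],[0,0,-0.1],1],[[0,0,0],[0,0,0],1],[[0,0,0],[0,0,0],1]]'
```

```text
time: 14.25
eef_pos: [464.1, 69.7, 185.7]
ee_rot: [-3.141, -0.0, 1.475]
force: [-2.8, 2.6, 3.0]
finger_gap: 0.004
gripper_force: 1.9
```

```bash
python3 -m crank '[[[-0.01,0,0],[0,0,0],1],[[0,0,0],[0,0,0],1]]'
python3 -m crank '[[[0.06,0,0],[0,0,0],1],[[0,0,-0.2],[0,0,0],1],[[0,0,-0.2],[0,0,0],1],[[-0.2,0,0],[0,0,0],1],[[-0.2,0,0],[0,0,0],1],[[-0.1,0,0],[0,0,0],1],[[0,0,0],[0,0,0],1],[[0,0,0],[0,0,0],1]]'
python3 - <<'E'
from h import *
w=optics.snapshot('wrist');cv2.imwrite('pics/w5.png',w)
s=sense();print(s['eef_pos'],s['ee_rot'])
c=optics.camera_info('wrist');T=np.array(c['T_tool_cam']);R=Ro.from_euler('xyz',s['ee_rot']).as_matrix()
for p in([540.7,52,220],[500.8,55.3,193],[466.9,58.1,203],[565.2,81.1,185],[565.2,81.1,205]):
    q=np.linalg.inv(T)@np.r_[R.T@(np.array(p)-s['eef_pos']),1]
    print(p,(c['fx']*q[0]/q[2]+c['cx']).round(),(c['fy']*q[1]/q[2]+c['cy']).round())
E
```

```text
time: 14.45
eef_pos: [463.9, 67.4, 185.7]
ee_rot: [-3.141, 0.0, 1.478]
force: [-3.4, 2.7, 3.9]
finger_gap: 0.006
gripper_force: 2.5
time: 15.25
eef_pos: [456.5, -20.0, 265.8]
ee_rot: [3.141, -0.0, 1.478]
force: [-0.3, 0.9, 0.2]
finger_gap: 0.001
gripper_force: 0.0
[456.46394323 -19.27694709 265.76837336] [ 3.14105116e+00 -3.32829992e-04  1.47924461e+00]
[540.7, 52, 220] 412.0 107.0
[500.8, 55.3, 193] 332.0 108.0
[466.9, 58.1, 203] 279.0 108.0
[565.2, 81.1, 185] 431.0 55.0
[565.2, 81.1, 205] 446.0 50.0
```

View pics/w5.png

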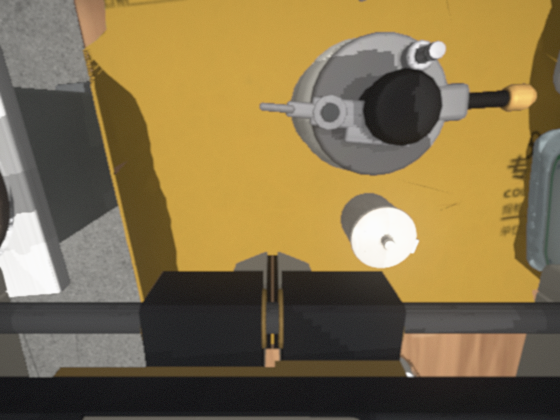

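The pin is fully out, with its tip at (440,48). The catch tab (262–312,107) is in line with the nozzle axis, the arm is under the raised knob at (403,106), and the robot is clear. Handing in.

```bash
python3 -c "
from rig import ticket;print(ticket.close_job())"
```

```text
the job is handed in; nothing more can be done
None
```

The catch was swung clear, the knob was pumped five full strokes until the pin popped out, and the catch is back under the raised knob; the job is handed in, and no verdict was returned.

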